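Pack the jar row and lock the sliding stop

ROBOT

A 6-joint arm with a two-finger parallel gripper is mounted at the origin on a cart in front of the work surface, level with it; the furniture and walls round the work are solid. World frame = base frame: x ahead of the robot, y to its left, z up, the work surface at z = 0. Lengths are in m, angles in rad, forces in N, time in s.
With the tool pointing down it reaches from about 0.15 to 0.775 m from the base axis. Payload 6.1 kg.
Tool frame: the origin (TCP) lies on the centre line of the jaws, within the pads' length; the fingertips stand finger_overhang ahead of it and the grasp point (between the pads) lies 2 mm behind it (finger_overhang is the distance from the TCP to the fingertips, in m); z points along the fingers, y is the line along which they close (so a half turn about z gives the same grasp; the last joint's range is limited). The gripper opens to 85 mm and grips with 20 to 120 N. Pads are 22 mm wide; open, the fingers measure 114 mm over their backs; the gripper's body (76 mm by 85 mm) begins 54 mm behind the grasp point. The pads swing forward as they close: fully open they stand 13 mm farther back than shut.
Start: joints at [-1.15, 0.126, -0.04, 1.405, 0, 1.571], TCP at [0.214, -0.479, 0.248] pointing down, gripper open.
Joint ranges: [-2.72, 2.72], [-0.95, 1.95], [-1.27, 1.35], [-1.78, 2.02], [-1.46, 1.47], [-3.14, 3.14]. Speed limits (rad/s): [2.39, 2.39, 3.01, 3.14, 3.14, 3.14].

INTERFACE

Orientations are given as a rotation vector (axis times angle).
In Python, from rig import * gives the robot as it stands.
- The arm moves only by the tool arm_command, never from a script. Its argument "moves" is a list of rows, each an object of numbers: "wx", "wy", "wz": the turn, a rotation vector about the tool's x, y, z in degrees; "x", "y", "z": the shift along the tool's x, y, z in m; "jaw": the opening in per cent of the stroke, from 0 (shut) to 100 (fully open). In form: [{"wx": .., "wy": .., "wz": .., "x": .., "y": .., "z": .., "jaw": ..}, ...]. A call has 1 to 5 rows; each row is the pose to reach, as a shift and turn from the pose commanded when the call began, along the tool's axes at that moment; what a row does not reach only later rows make up. A row lasts 1/10 s, in which the tool goes at most 50 mm and 8.59 degrees, less where a joint would pass 70% of its speed; a pose out of reach is approached as far as the arm can. A call with a gripper value outside its range is refused whole. The fingers move at their own pace and stop on an object; "force" is the grip in N (left out, the last holds). Time passes only in rows, so rows that repeat a pose let the fingers close. It gives the time, the measured TCP pose, the force, the opening and the grip force at its end, in the units of the state.
- get_state(): the state, without advancing time (a new reading comes with each control period).
- snapshot(name): name is "side" or "top" or "wrist"; returns the picture (400x640x3 uint8, red, green, blue); there is no depth.
- camera_info(name): a dict with "mtx" (3x3 intrinsics, pixels), "R" (3x3) and "t" (3): a world point X has camera coordinates R X + t. Camera axes: x right, y down, z forward; pixel columns grow to the right and rows downward; lengths in m; the calibration is good to about 2 mm. A picture is of the moment at which its call begins: read the wrist's pose just before it. camera_info takes no time and is no camera call; for the wrist camera it gives the pose at the moment of the call.
- hand_in(): hands the job in; it is judged then, once.
The state is a dict: "time_s": time; "joint_positions": joint angles; "qd": joint speeds; "joint_efforts": joint torques, N m; "tool_pos": TCP position; "orientation": TCP orientation; "contact_force": force on the tool from outside, world axes, zero at the start; "ft_torque": the same for the moment, N m; "width": opening from 0.0 (shut) to 1.0 (fully open); "gripper_force": force on a finger pad.
Only numpy, scipy, OpenCV 4.12 (cv2) and the standard library are available. Lean on these libraries where they do the work, as an engineer would, in place of code of your own. Each camera call takes 0.05 s, during which the arm holds its last target. There are 200 camera calls.

TASK

Stand the two spice jars in the trough of the metal rack, between the sugar shaker that is already there and the sliding stop. Then raise the stop's release bar and, holding it up, slide the stop along until the row of three is snug against the end wall, and let the bar drop fully into the notch there so that the stop is locked. All three must end upright, and the other things on the worktop stay where they are.

Things in the scene. Friction and masses are not known exactly. Their poses are not given: they have to be found in the camera images.
- rack: Fixed metal rack: a trough 370 mm long along its own y (end wall at -y) and 112 mm wide (x). Origin: centre of its underside, on the worktop; z up; turned up to 12 degrees. Trough floor 16 mm above the worktop, inside 58 mm wide (x -29 to 29 mm); side walls 5 mm thick, tops at 45 mm. End wall: inner face y = -176 mm, top 72 mm. Before the front wall a toothed strip, x -54 to -38 mm, tips at 38 mm.
- stop (a joint): Sliding stop, m: 0 to 0.16, grows along the rack's +y. Gap from end wall to stop plate = 0.0825 + this value. Notches at 0, 0.03, 0.06, 0.09 (1.5 mm play); beyond 0.118 no teeth (it slides free). Shaker and both jars side by side take 0.136 to 0.139 m, so the notch at 0.06 holds them snug. With the bar up it slides with 1 to 2 N, up to 8 N when pushing the row. Starts at 0.12 to 0.16.
- stop_face (a point): Centre of the stop plate's face that looks toward the end wall, 47 mm above the worktop. The plate is 54 mm wide and reaches up to 76 mm; behind it (to the rack's +y) follows a saddle block 110 mm long whose top is 50 mm above the worktop.
- release_bar (a joint): Height of the release bar, m: 0 fully down (its tooth home in a notch), 0.03 fully up. From 0.022 its tooth clears the strip. Gravity and a spring pull it down with about 10 to 13 N; let go between two notches, its wedge-shaped tooth slides into the nearest one and takes the stop along.
- bar_mid (a point): Middle of the release bar, a loop handle: a 14 mm thick bar along the rack's y on two 12 mm uprights, 78 mm clear between them, rising from the saddle. When down this point is 125 mm above the worktop and 68 mm is clear under the bar: tilted fingers can go under it from the robot's side to lift it and push the stop by an upright, or pinch it from above. Moves with stop and bar.
- jar_a_mid (a point): Centre (half-way up) of the spice jar with a pale lid: 47 mm diameter, 98 mm tall, 0.11 kg, the lid being its top 21 mm; z is up along the jar. Loose on the worktop to the right of the rack at the start.
- jar_b_mid (a point): Centre (half-way up) of the slimmer, taller spice jar with a dark lid: 44 mm diameter, 105 mm tall, 0.11 kg, the lid being its top 20 mm; z is up along the jar. Loose on the worktop to the right of the rack at the start.
- shaker_mid (a point): Centre (half-way up) of the white sugar shaker with a domed top: 49 mm diameter, 88 mm tall, 0.21 kg, z up. It stands loose in the trough, at or a little off the end wall.
- jar_a: The same pale-lidded spice jar; origin at the centre of its underside, z up.
- jar_b: The same dark-lidded spice jar; origin at the centre of its underside, z up.
- sugar_shaker: The same sugar shaker; origin at the centre of its underside, z up.
- timer: Bystander: white kitchen timer on a foot, 48x82x63 mm, to the left of the rack; origin at the centre of its underside.
- dark_sauce: Bystander: dark brown squeeze bottle with pointed cap, 40 mm diameter, 139 mm tall, at the right; origin at the centre of its underside.
- paper_cups: Bystander: short stack of upturned paper cups, 58 mm diameter, 86 mm tall, to the left of the rack; origin at the centre of its underside.
There are look-alikes about, which are no part of the job. What is shaped like the jar_b but blue or yellow is not meant.

How it is judged:
By the outcome, as a careful person would: the job done as asked, in the order asked, and still so for the second after the job is handed in, with the robot touching nothing.
It also fails if it takes over 66 s, if anything falls off the work surface, if the arm or the gripper's body presses on something with over 40 N, if the wrist force passes 120 N, or if a joint passes its speed limit or range.

## Working session

There is one attempt and no reset: what is moved stays moved. The work goes in short steps, Python scripts to look and compute and a tool call to move; the robot and the scene stay as the last step left them, time stands still between calls to the robot, and variables do not carry over. Pictures are saved under pics/ and viewed, at most 10 in all, crops included, and the job is handed in when it is done.

Besides the shell and the picture viewer there is one more tool, called as name([rows], argument=value, ...), one row to a line, values as JSON. arm_command: Moves the arm, as the interface text tells. Its arguments: {"type":"object","properties":{"moves":{"type":"array","items":{"type":"object","properties":{"wx":{"type":"number"},"wy":{"type":"number"},"wz":{"type":"number"},"x":{"type":"number"},"y":{"type":"number"},"z":{"type":"number"},"jaw":{"type":"number"}}}},"force":{"type":"number"}},"required":["moves"]}

```bash
mkdir -p pics; python3 - <<'E'
from rig import *
import cv2
for n in ("side","top"):
    cv2.imwrite(f"pics/{n}0.png",cv2.cvtColor(snapshot(n),cv2.COLOR_RGB2BGR))
    c=camera_info(n); print(n,c['mtx'].tolist(),c['R'].round(3).tolist(),c['t'].round(3).tolist())
s=get_state();print(s)
E
```

```text
side [[511.9934632072919, 0.0, 321.00114060276275], [0.0, 511.9934632072919, 201.56710500453985], [0.0, 0.0, 1.0]] [[-0.956, -0.292, 0.019], [-0.154, 0.444, -0.883], [0.25, -0.847, -0.469]] [0.486, 0.179, 1.597]
top [[425.89411089148297, 0.0, 313.6022714392784], [0.0, 425.89411089148297, 193.94112481165072], [0.0, 0.0, 1.0]] [[0.029, -0.999, 0.017], [-0.983, -0.031, -0.182], [0.183, -0.012, -0.983]] [-0.032, 0.506, 1.467]
{'time_s': 0.1, 'joint_positions': array([-1.14998624e+00,  1.26328535e-01, -4.04775857e-02,  1.40539760e+00,
        2.08994657e-05,  1.57078025e+00]), 'qd': array([ 0.00100361, -0.00024629,  0.00273005, -0.00146886,  0.00053646,
        0.00065389]), 'joint_efforts': array([-8.08571749e-04, -4.36900663e+01,  3.53606594e+01,  1.36441301e-02,
       -9.42907013e-05, -2.22294784e-05]), 'tool_pos': array([ 0.21433288, -0.47889424,  0.24761515]), 'orientation': array([-3.07095365e+00, -6.55876856e-01,  4.29414554e-04]), 'contact_force': array([ 0.14162263, -0.14429169, -0.80725811]), 'ft_torque': array([ 0.05849861, -0.00981549, -0.05820573]), 'gripper_force': 0.0, 'width': 1.0035135448761234}
```

View pics/side0.png

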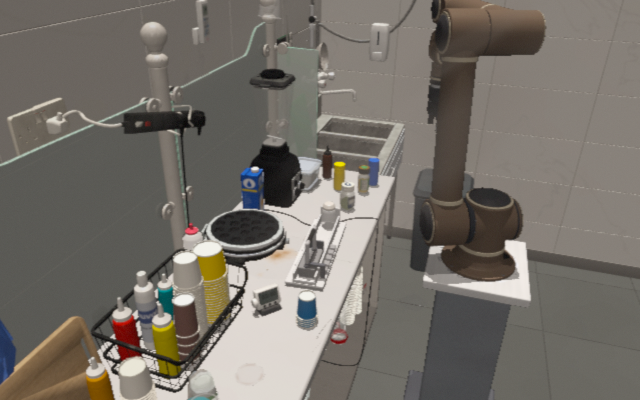

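View pics/top0.png

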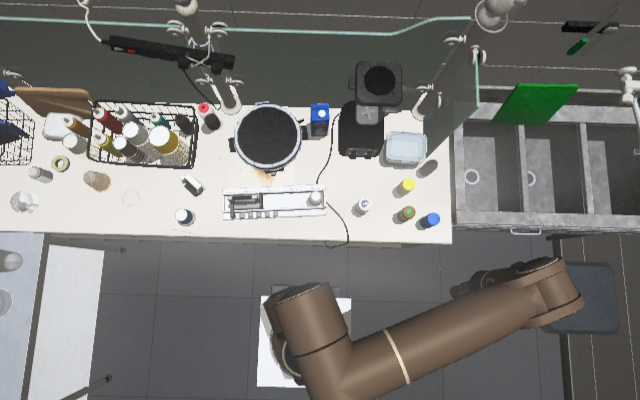

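```bash
cat > h.py <<'E'
from rig import *
import cv2, numpy as np
from scipy.spatial.transform import Rotation as Ro
def crop(name,img,x0,x1,y0,y1,s,grid=10):
    c=cv2.resize(cv2.cvtColor(img[y0:y1,x0:x1],cv2.COLOR_RGB2BGR),None,fx=s,fy=s,interpolation=cv2.INTER_CUBIC)
    for x in range(x0-x0%grid+grid,x1,grid):
        cv2.line(c,(int((x-x0)*s),0),(int((x-x0)*s),6),(0,0,255),1); cv2.putText(c,str(x),(int((x-x0)*s)-8,16),0,.35,(0,0,255))
    for y in range(y0-y0%grid+grid,y1,grid):
        cv2.line(c,(0,int((y-y0)*s)),(6,int((y-y0)*s)),(0,0,255),1); cv2.putText(c,str(y),(8,int((y-y0)*s)+3),0,.35,(0,0,255))
    cv2.imwrite(f"pics/{name}.png",c)
def ray(c,uv):
    d=np.linalg.solve(c['mtx'],[uv[0],uv[1],1]); R=np.array(c['R']); return -R.T@c['t'], R.T@d
def atz(c,uv,z):
    o,d=ray(c,uv); return o+d*(z-o[2])/d[2]
def proj(c,X):
    p=c['mtx']@(np.array(c['R'])@np.array(X)+c['t']); return p[:2]/p[2]
def tri(L):
    A=np.zeros((3,3));b=np.zeros(3)
    for c,uv in L:
        o,d=ray(c,uv);d=d/np.linalg.norm(d);P=np.eye(3)-np.outer(d,d);A+=P;b+=P@o
    X=np.linalg.solve(A,b); return X,[np.round(proj(c,X)-uv,1).tolist() for c,uv in L]
E
python3 - <<'E'
from h import *
t=cv2.imread('pics/top0.png')[:,:,::-1];s=cv2.imread('pics/side0.png')[:,:,::-1]
crop('topc',t,215,449,165,245,3.4); crop('sidec',s,270,390,145,295,4)
E
```

```text
(no output)
```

View pics/topc.png

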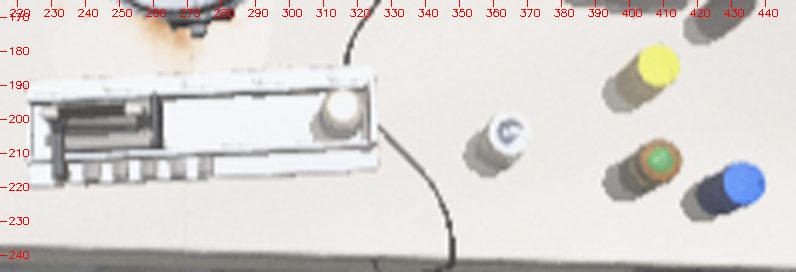

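View pics/sidec.png

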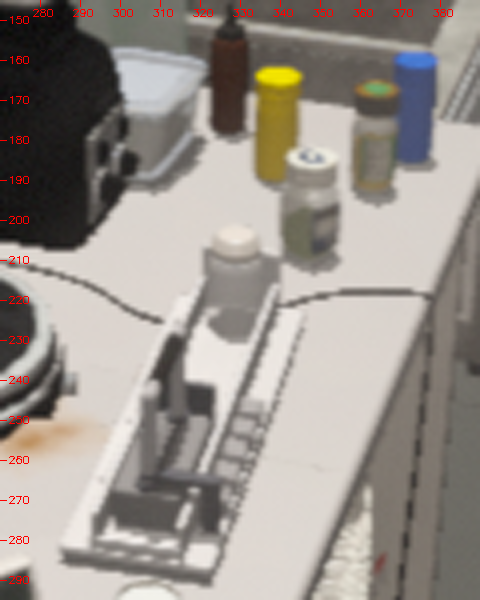

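```bash
python3 - <<'E'
from h import *
np.set_printoptions(precision=3,suppress=True)
T,S=camera_info('top'),camera_info('side')
t=lambda x,y:(215+x/3.4-.35,165+y/3.4-.35); s=lambda x,y:(270+x/4-.4,145+y/4-.4)
for n,a,b in [('A lid',(510,131),(313,158)),('B lid',(661,158),(376,88)),('shaker top',(344,104),(236,231)),('sauce n/a yellow',(659,66),(279,75)),('blue',(743,184),(416,60)),
  ('front right corner',(378,165),(305,312))]:
    print(n,*tri([(T,t(*a)),(S,s(*b))]))
print('A base side',atz(S,s(*(311,262)),0),'B base side',atz(S,s(374,192),0))
for n,p,z in [('FL',(30,186),.0),('FR',(378,166),0),('endwall top R',(372,68),.045),('BL top',(30,97),.045),('platetop',(157,95),.076),('plate top front',(157,148),.076),('bar L',(48,112),.132),('bar R',(138,106),.132)]: print(n,atz(T,t(*p),z))
for n,p,z in [('L front bottom',(208,578),0),('L back bottom',(62,560),0),('FR',(303,318),0)]: print(n,atz(S,s(*p),z))
s0=get_state();W=camera_info('wrist');R=Ro.from_rotvec(s0['orientation']).as_matrix();print(R)
C=-np.array(W['R']).T@W['t'];print('cam in tool',R.T@(C-s0['tool_pos']),'\n',R.T@np.array(W['R']).T,W['mtx'])
import rig;print([k for k in dir(rig) if k[0]!='_'])
try: print(finger_overhang)
except Exception as e: print(e)
E
```

```text
A lid [ 0.47  -0.192  0.096] [[0.0, 0.3], [-0.3, -0.1]]
B lid [ 0.446 -0.342  0.104] [[0.0, 0.1], [-0.1, -0.0]]
shaker top [ 0.492 -0.023  0.103] [[0.0, 0.0], [-0.0, -0.0]]
sauce n/a yellow [ 0.541 -0.341  0.104] [[-0.0, -0.0], [0.0, 0.0]]
blue [ 0.424 -0.424  0.103] [[-0.0, -0.1], [0.1, 0.0]]
front right corner [ 0.441 -0.063  0.013] [[0.1, 0.6], [-0.6, -0.1]]
A base side [ 0.462 -0.174  0.   ] B base side [ 0.439 -0.331  0.   ]
FL [0.412 0.306 0.   ]
FR [ 0.444 -0.063  0.   ]
endwall top R [ 0.542 -0.053  0.045]
BL top [0.499 0.303 0.045]
platetop [0.5   0.168 0.076]
plate top front [0.445 0.165 0.076]
bar L [0.469 0.267 0.132]
bar R [0.478 0.179 0.132]
L front bottom [0.416 0.298 0.   ]
L back bottom [0.521 0.311 0.   ]
FR [ 0.443 -0.075  0.   ]
[[ 0.913  0.409 -0.001]
 [ 0.409 -0.913  0.001]
 [ 0.    -0.001 -1.   ]]
cam in tool [ 0.072  0.001 -0.125] 
 [[-0.001 -0.96  -0.28 ]
 [ 1.    -0.001 -0.   ]
 [ 0.    -0.28   0.96 ]] [[288.399   0.    317.659]
 [  0.    288.399 197.195]
 [  0.      0.      1.   ]]
['Unreachable', 'camera_info', 'finger_overhang', 'get_state', 'hand_in', 'snapshot']
0.017
```

Jar candidates in the top view:
- White lid at (365,204): pale-lidded and 96 mm tall, so this is jar_a.
- Dark rim with a green sticker at (409,212): 104 mm tall. It is the only one of its shape with a dark lid, so this is jar_b.
- Yellow at (409,184) and blue at (433,219): these are the look-alikes.

The enlarged crops confirm this. The shaker is at (316,196) against the end wall. The rack is yawed about +5°, and the heights agree with the text.

arm_command([
  {"x":0.349,"y":-0.158,"z":0.0,"wz":-71,"jaw":80},
  {"x":0.349,"y":-0.158,"z":0.0,"wz":-71,"jaw":80},
  {"x":0.349,"y":-0.158,"z":0.0,"wz":-71,"jaw":80},
  {"x":0.349,"y":-0.158,"z":0.0,"wz":-71,"jaw":80},
  {"x":0.349,"y":-0.158,"z":0.0,"wz":-71,"jaw":80},
], force=40)

```text
invalid input
```

arm_command([
  {"wx":0,"wy":0,"wz":-8,"x":0.045,"y":-0.02,"z":0.0,"jaw":80},
  {"wx":0,"wy":0,"wz":-16,"x":0.09,"y":-0.04,"z":0.0,"jaw":80},
  {"wx":0,"wy":0,"wz":-24,"x":0.135,"y":-0.06,"z":0.0,"jaw":80},
  {"wx":0,"wy":0,"wz":-32,"x":0.18,"y":-0.08,"z":0.0,"jaw":80},
  {"wx":0,"wy":0,"wz":-40,"x":0.225,"y":-0.1,"z":0.0,"jaw":80},
], force=40)

```text
time_s: 0.6
tool_pos: [0.3797, -0.2943, 0.2481]
orientation: [-2.658, -1.674, 0.0]
contact_force: [1.1, -1.0, -0.2]
width: 0.8
gripper_force: 0.0
```

```bash
cat >> h.py <<'E'
np.set_printoptions(precision=4,suppress=True)
def go(p,head=None,rx=0):
    s=get_state();R=Ro.from_rotvec(s['orientation']).as_matrix();d=R.T@(np.array(p)-s['tool_pos'])
    if head is not None:
        h=np.radians(head);y=np.array([np.cos(h),np.sin(h),0]);z=np.array([0,0,-1.]);Rt=np.c_[np.cross(y,z),y,z]
        Rt=Rt@Ro.from_rotvec([np.radians(rx),0,0]).as_matrix()
        print('w',np.degrees(Ro.from_matrix(R.T@Rt).as_rotvec()).round(1))
    print('d',d.round(4),'|',np.linalg.norm(d).round(3))
E
python3 -c "
from h import *
go([.469,-.192,.235],5)"
```

```text
w [ -0.   -0.  -30.6]
d [0.1309 0.0363 0.0131] | 0.136
```

arm_command([
  {"wz":-7.6,"x":0.033,"y":0.009,"z":0.003,"jaw":80},
  {"wz":-15.3,"x":0.066,"y":0.018,"z":0.006,"jaw":80},
  {"wz":-23,"x":0.098,"y":0.027,"z":0.01,"jaw":80},
  {"wz":-30.6,"x":0.131,"y":0.036,"z":0.013,"jaw":80},
])

```text
invalid input
```

```bash
python3 -c "
from h import *
s=get_state();c=camera_info('wrist');im=snapshot('wrist');print(s['tool_pos'],s['qd'].round(3))
np.save('w1.npy',c,allow_pickle=True);crop('w1',im,0,640,0,400,1.25,40)
for p in [(.469,-.192,.098),(.445,-.342,.105),(.492,-.023,.104)]: print(proj(c,p))"
```

```text
[ 0.3797 -0.2943  0.2481] [ 1.027  0.027  0.027 -0.006  0.    -0.367]
[358.4473  40.8045]
[397.8432 204.8966]
[ 292.0588 -226.5974]
```

View pics/w1.png

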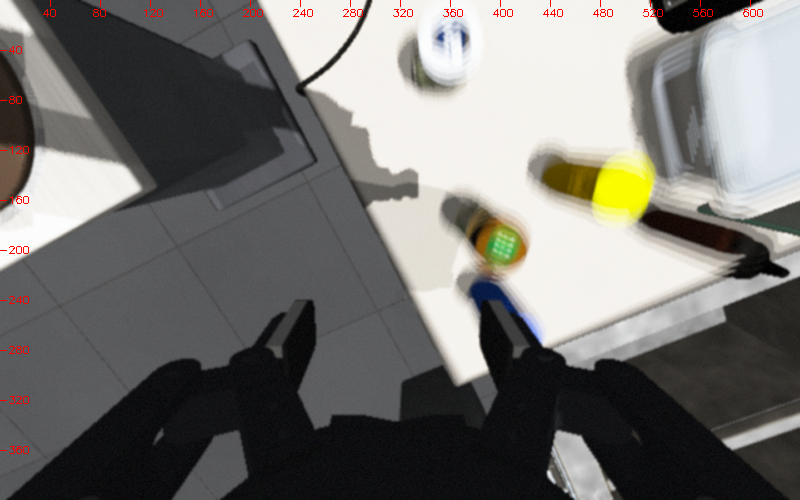

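The wrist view shows the white lid at (358,30) and the brown/green-stickered lid at (400,194). Both are within a few pixels of the predictions, with some motion blur. The move was refused because rows need all the keys.

```bash
python3 -c "
from h import *
go([.469,-.192,.2],5)"
```

```text
w [  0.1  -0.2 -29.9]
d [0.1241 0.0362 0.0486] | 0.138
```

arm_command([
  {"wx":0,"wy":0,"wz":-7.5,"x":0.031,"y":0.009,"z":0.012,"jaw":80},
  {"wx":0,"wy":0,"wz":-15,"x":0.062,"y":0.018,"z":0.024,"jaw":80},
  {"wx":0,"wy":0,"wz":-22.5,"x":0.093,"y":0.027,"z":0.036,"jaw":80},
  {"wx":0,"wy":0,"wz":-30,"x":0.124,"y":0.036,"z":0.048,"jaw":80},
  {"wx":0,"wy":0,"wz":-30,"x":0.124,"y":0.036,"z":0.048,"jaw":80},
], force=40)

```text
time_s: 1.15
tool_pos: [0.4664, -0.1975, 0.198]
orientation: [-2.131, -2.304, 0.0]
contact_force: [-1.1, -0.5, 0.3]
width: 0.8
gripper_force: 0.0
```

```bash
python3 -c "
from h import *
snapshot('wrist')
s=get_state();c=camera_info('wrist');im=snapshot('wrist');print(s['tool_pos'],s['qd'].round(3),s['time_s'])
crop('w2',im,100,640,0,400,1.45,20)
for p in [(.469,-.192,.098),(.469,-.192,.0),(.445,-.342,.105),(.445,-.342,0)]: print(proj(c,p))
go([.469,-.192,.06],5)"
```

```text
[ 0.4657 -0.1987  0.1989] [-0.04  -0.019  0.014  0.015 -0.01   0.014] 1.2
[321.2628 195.3109]
[320.3746 171.8332]
[283.4783 349.376 ]
[292.9116 285.1215]
w [-0.1 -0.  -0.9]
d [0.0073 0.0044 0.1396] | 0.14
```

View pics/w2.png

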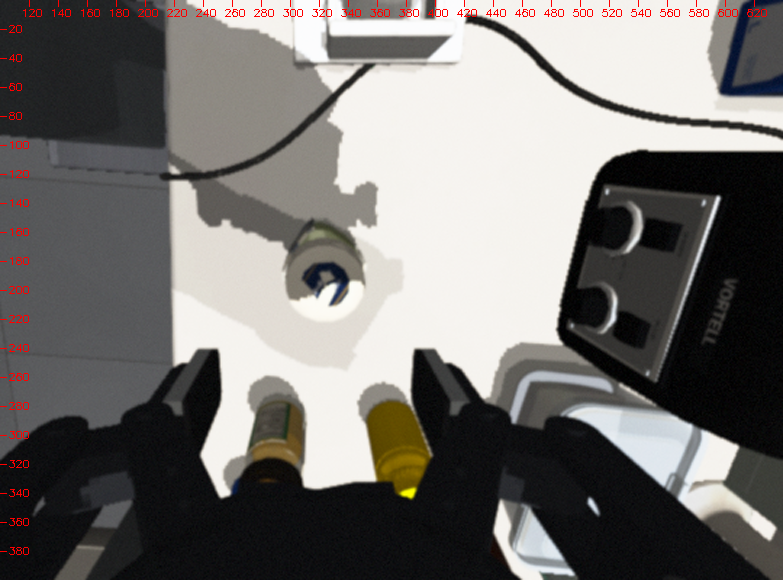

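The lid of jar_a is at about (324,195) against a predicted (321,195), so it sits about 2 mm further in +x. I'll descend over it now.

arm_command([
  {"wx":0,"wy":0,"wz":-1,"x":0.007,"y":0.006,"z":0.03,"jaw":80},
  {"wx":0,"wy":0,"wz":-1,"x":0.007,"y":0.006,"z":0.07,"jaw":80},
  {"wx":0,"wy":0,"wz":-1,"x":0.007,"y":0.006,"z":0.11,"jaw":80},
  {"wx":0,"wy":0,"wz":-1,"x":0.007,"y":0.006,"z":0.138,"jaw":80},
  {"wx":0,"wy":0,"wz":-1,"x":0.007,"y":0.006,"z":0.138,"jaw":80},
], force=40)

```text
time_s: 1.75
tool_pos: [0.4678, -0.1927, 0.059]
orientation: [-2.119, -2.311, 0.004]
contact_force: [-0.7, 0.1, -0.2]
width: 0.8
gripper_force: 0.0
```

arm_command([
  {"wx":0,"wy":0,"wz":0,"x":0,"y":0,"z":0,"jaw":30},
  {"wx":0,"wy":0,"wz":0,"x":0,"y":0,"z":0,"jaw":30},
  {"wx":0,"wy":0,"wz":0,"x":0,"y":0,"z":0,"jaw":30},
  {"wx":0,"wy":0,"wz":0,"x":0,"y":0,"z":0,"jaw":30},
  {"wx":0,"wy":0,"wz":0,"x":0,"y":0,"z":0,"jaw":30},
], force=40)

```text
time_s: 2.25
tool_pos: [0.4719, -0.1934, 0.0639]
orientation: [2.118, 2.316, 0.001]
contact_force: [-0.7, -0.9, 6.3]
width: 0.601
gripper_force: 42.5
```

arm_command([
  {"wx":0,"wy":0,"wz":0,"x":0,"y":0,"z":-0.04,"jaw":30},
  {"wx":0,"wy":0,"wz":0,"x":0,"y":0,"z":-0.085,"jaw":30},
  {"wx":0,"wy":0,"wz":0,"x":0.01,"y":0,"z":-0.13,"jaw":30},
  {"wx":0,"wy":0,"wz":0,"x":0.04,"y":0,"z":-0.14,"jaw":30},
  {"wx":0,"wy":0,"wz":0,"x":0.08,"y":0.005,"z":-0.14,"jaw":30},
], force=40)

```text
time_s: 2.75
tool_pos: [0.47, -0.113, 0.2053]
orientation: [2.12, 2.312, 0.004]
contact_force: [1.4, 1.3, -1.4]
width: 0.602
gripper_force: 42.8
```

```bash
python3 -c "
from h import *
go([.487,.03,.20],5)"
```

```text
w [ 0.3  0.1 -0.1]
d [0.141  0.0293 0.0052] | 0.144
```

arm_command([
  {"wx":0,"wy":0,"wz":0,"x":0.045,"y":0.01,"z":0,"jaw":30},
  {"wx":0,"wy":0,"wz":0,"x":0.085,"y":0.02,"z":0,"jaw":30},
  {"wx":0,"wy":0,"wz":0,"x":0.12,"y":0.029,"z":0,"jaw":30},
  {"wx":0,"wy":0,"wz":0,"x":0.14,"y":0.029,"z":0,"jaw":30},
  {"wx":0,"wy":0,"wz":0,"x":0.14,"y":0.029,"z":0,"jaw":30},
], force=40)

```text
time_s: 3.25
tool_pos: [0.4851, 0.0317, 0.2024]
orientation: [-2.115, -2.322, -0.001]
contact_force: [0.4, -0.5, -1.9]
width: 0.601
gripper_force: 42.8
```

```bash
python3 -c "
from h import *
snapshot('wrist')
s=get_state();c=camera_info('wrist');im=snapshot('wrist');print(s['tool_pos'],s['qd'].round(3),s['time_s'])
np.save('w3.npy',c,allow_pickle=True)
crop('w3',im,100,540,0,400,1.5,20)
go([.487,.03,.20],5)
for z in (.045,.072): 
  for p in [(-29,-176),(29,-176),(-29,0),(29,0)]:
    a=np.radians(5);q=np.array([.481,.126])+np.array([[np.cos(a),-np.sin(a)],[np.sin(a),np.cos(a)]])@(np.array(p)/1e3);print(p,z,proj(c,[*q,z]))"
```

```text
[0.4851 0.0305 0.2024] [-0.037  0.    -0.001 -0.    -0.007 -0.008] 3.3
w [-0.   0.   0.2]
d [0.0002 0.0019 0.0024] | 0.003
(-29, -176) 0.045 [293.5795 257.7256]
(29, -176) 0.045 [346.914  257.8827]
(-29, 0) 0.045 [289.7698  84.6227]
(29, 0) 0.045 [353.0888  84.873 ]
(-29, -176) 0.072 [291.4289 270.7846]
(29, -176) 0.072 [349.567  270.9514]
(-29, 0) 0.072 [286.7584  81.5626]
(29, 0) 0.072 [356.9637  81.8414]
```

View pics/w3.png

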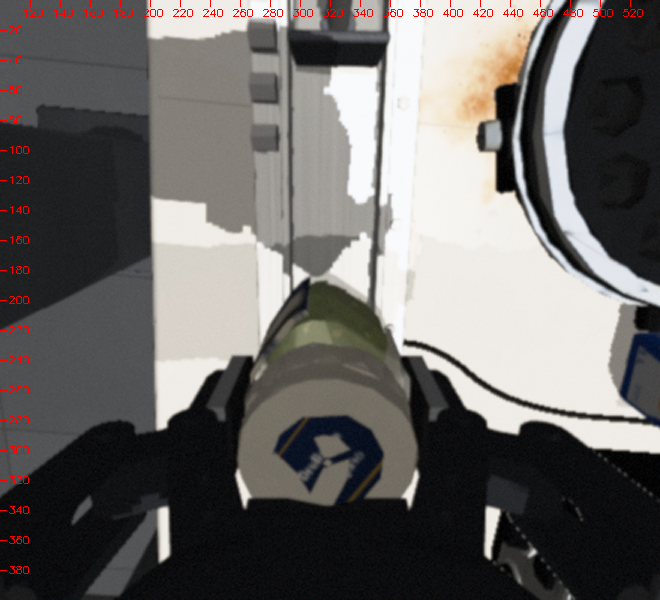

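The trough's inner edges are at about columns 294 and 351 (mid 322.5, against a predicted 321.4). The centre line is therefore at x≈0.489 for y=0.03, and the yaw is about 4.5–5°. The jar hangs upright and centred. Lowering it now.

arm_command([
  {"wx":0,"wy":0,"wz":0,"x":0,"y":0.004,"z":0.02,"jaw":30},
  {"wx":0,"wy":0,"wz":0,"x":0,"y":0.004,"z":0.06,"jaw":30},
  {"wx":0,"wy":0,"wz":0,"x":0,"y":0.004,"z":0.1,"jaw":30},
  {"wx":0,"wy":0,"wz":0,"x":0,"y":0.004,"z":0.116,"jaw":30},
  {"wx":0,"wy":0,"wz":0,"x":0,"y":0.004,"z":0.12,"jaw":30},
], force=40)

```text
time_s: 3.85
tool_pos: [0.4878, 0.0284, 0.0802]
orientation: [-2.121, -2.315, 0.004]
contact_force: [-0.7, 0.4, -1.8]
width: 0.6
gripper_force: 42.8
```

arm_command([
  {"wx":0,"wy":0,"wz":0,"x":0,"y":0,"z":0.002,"jaw":30},
  {"wx":0,"wy":0,"wz":0,"x":0,"y":0,"z":0.003,"jaw":30},
], force=40)

```text
time_s: 4.05
tool_pos: [0.49, 0.0293, 0.0804]
orientation: [2.12, 2.316, 0.002]
contact_force: [0.3, -0.1, -1.6]
width: 0.599
gripper_force: 42.8
```

arm_command([
  {"wx":0,"wy":0,"wz":0,"x":0,"y":0,"z":0.002,"jaw":30},
  {"wx":0,"wy":0,"wz":0,"x":0,"y":0,"z":0.004,"jaw":30},
  {"wx":0,"wy":0,"wz":0,"x":0,"y":0,"z":0.004,"jaw":30},
], force=40)

```text
time_s: 4.35
tool_pos: [0.4903, 0.0294, 0.0798]
orientation: [2.118, 2.315, 0.004]
contact_force: [-10.1, -2.1, 24.9]
width: 0.6
gripper_force: 45.2
```

arm_command([
  {"wx":0,"wy":0,"wz":0,"x":0,"y":0,"z":-0.004,"jaw":30},
  {"wx":0,"wy":0,"wz":0,"x":0,"y":0,"z":-0.004,"jaw":80},
  {"wx":0,"wy":0,"wz":0,"x":0,"y":0,"z":-0.004,"jaw":80},
  {"wx":0,"wy":0,"wz":0,"x":0,"y":0,"z":-0.004,"jaw":80},
  {"wx":0,"wy":0,"wz":0,"x":0,"y":0,"z":-0.03,"jaw":80},
], force=40)

```text
time_s: 4.85
tool_pos: [0.487, 0.0296, 0.1024]
orientation: [-2.117, -2.315, 0.007]
contact_force: [-0.2, -0.2, 0.2]
width: 0.799
gripper_force: 0.0
```

arm_command([
  {"wx":0,"wy":0,"wz":0,"x":0,"y":0,"z":-0.04,"jaw":80},
  {"wx":0,"wy":0,"wz":0,"x":0,"y":0,"z":-0.09,"jaw":80},
  {"wx":0,"wy":0,"wz":0,"x":-0.03,"y":0,"z":-0.12,"jaw":80},
  {"wx":0,"wy":0,"wz":0,"x":-0.075,"y":0,"z":-0.12,"jaw":80},
  {"wx":0,"wy":0,"wz":0,"x":-0.12,"y":0,"z":-0.12,"jaw":80},
], force=40)

```text
time_s: 5.35
tool_pos: [0.5008, -0.0907, 0.2266]
orientation: [2.116, 2.319, 0.002]
contact_force: [0.6, -0.0, -1.7]
width: 0.806
gripper_force: 0.0
```

```bash
python3 -c "
from h import *
print(get_state()['tool_pos']);go([.445,-.342,.21],5)"
```

```text
[ 0.5008 -0.0907  0.2266]
w [0.2 0.  0.2]
d [-0.2451 -0.0785  0.0166] | 0.258
```

arm_command([
  {"wx":0,"wy":0,"wz":0,"x":-0.047,"y":-0.015,"z":0.003,"jaw":80},
  {"wx":0,"wy":0,"wz":0,"x":-0.094,"y":-0.03,"z":0.007,"jaw":80},
  {"wx":0,"wy":0,"wz":0,"x":-0.14,"y":-0.045,"z":0.01,"jaw":80},
  {"wx":0,"wy":0,"wz":0,"x":-0.185,"y":-0.06,"z":0.013,"jaw":80},
  {"wx":0,"wy":0,"wz":0,"x":-0.228,"y":-0.074,"z":0.016,"jaw":80},
], force=40)

```text
time_s: 5.85
tool_pos: [0.4457, -0.3254, 0.2088]
orientation: [-2.12, -2.318, -0.0]
contact_force: [-0.5, 0.1, -1.0]
width: 0.803
gripper_force: 0.0
```

arm_command([
  {"wx":0,"wy":0,"wz":0,"x":-0.017,"y":-0.005,"z":0,"jaw":80},
  {"wx":0,"wy":0,"wz":0,"x":-0.017,"y":-0.005,"z":0,"jaw":80},
], force=40)

```text
time_s: 6.05
tool_pos: [0.4424, -0.3428, 0.2084]
orientation: [-2.124, -2.314, 0.0]
contact_force: [0.5, -0.2, -0.1]
width: 0.799
gripper_force: 0.0
```

```bash
python3 -c "
from h import *
snapshot('wrist')
s=get_state();c=camera_info('wrist');im=snapshot('wrist');print(s['tool_pos'],s['time_s'])
h=cv2.cvtColor(im,cv2.COLOR_RGB2HSV);m=cv2.inRange(h,(50,80,40),(85,255,255));n,l,st,ce=cv2.connectedComponentsWithStats(m)
for i in range(1,n):
  if st[i,4]>40: print(st[i],ce[i],atz(c,ce[i],.105))
print(proj(c,(.445,-.342,.105)));crop('w4',im,100,540,0,400,1.5,20)
go([.445,-.342,.066],5)"
```

```text
[ 0.4428 -0.3413  0.2087] 6.1
[306 189  30  29 524] [320.1183 202.7481] [ 0.4459 -0.3418  0.105 ]
[318.9721 202.8973]
w [-0.  -0.1  0.1]
d [-0.0019  0.0018  0.143 ] | 0.143
```

View pics/w4.png

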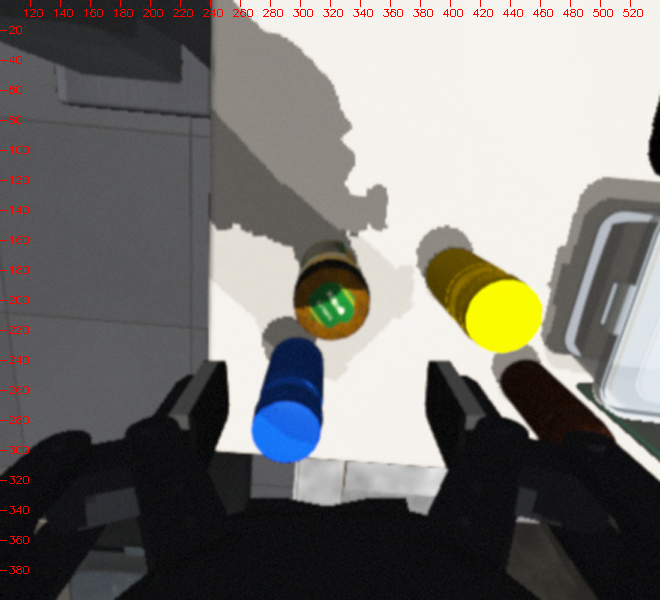

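The brown lid with the green sticker is at (320,203), which puts jar_b at (0.446,-0.342). The blue jar at (290,285) and the yellow jar at (435,210) are clear of the fingers. Descending.

arm_command([
  {"wx":0,"wy":0,"wz":0,"x":-0.002,"y":0.003,"z":0.03,"jaw":80},
  {"wx":0,"wy":0,"wz":0,"x":-0.002,"y":0.003,"z":0.07,"jaw":80},
  {"wx":0,"wy":0,"wz":0,"x":-0.002,"y":0.003,"z":0.11,"jaw":80},
  {"wx":0,"wy":0,"wz":0,"x":-0.002,"y":0.003,"z":0.141,"jaw":80},
  {"wx":0,"wy":0,"wz":0,"x":-0.002,"y":0.003,"z":0.141,"jaw":80},
], force=40)

```text
time_s: 6.65
tool_pos: [0.4444, -0.3388, 0.0642]
orientation: [-2.112, -2.315, 0.0]
contact_force: [-0.4, 0.0, 0.1]
width: 0.798
gripper_force: 0.0
```

arm_command([
  {"wx":0,"wy":0,"wz":0,"x":0,"y":0,"z":0,"jaw":30},
  {"wx":0,"wy":0,"wz":0,"x":0,"y":0,"z":0,"jaw":30},
  {"wx":0,"wy":0,"wz":0,"x":0,"y":0,"z":0,"jaw":30},
  {"wx":0,"wy":0,"wz":0,"x":0,"y":0,"z":0,"jaw":30},
  {"wx":0,"wy":0,"wz":0,"x":0,"y":0,"z":0,"jaw":30},
], force=40)

```text
time_s: 7.15
tool_pos: [0.4474, -0.3432, 0.0704]
orientation: [2.118, 2.316, 0.001]
contact_force: [-0.5, 1.3, 7.6]
width: 0.504
gripper_force: 40.0
```

arm_command([
  {"wx":0,"wy":0,"wz":0,"x":0,"y":0,"z":-0.04,"jaw":30},
  {"wx":0,"wy":0,"wz":0,"x":0,"y":0,"z":-0.085,"jaw":30},
  {"wx":0,"wy":0,"wz":0,"x":0.01,"y":0,"z":-0.13,"jaw":30},
  {"wx":0,"wy":0,"wz":0,"x":0.045,"y":0.005,"z":-0.145,"jaw":30},
  {"wx":0,"wy":0,"wz":0,"x":0.09,"y":0.015,"z":-0.145,"jaw":30},
], force=40)

```text
time_s: 7.65
tool_pos: [0.4543, -0.2527, 0.2172]
orientation: [2.12, 2.31, 0.002]
contact_force: [0.3, 0.3, -1.3]
width: 0.499
gripper_force: 41.1
```

arm_command([
  {"wx":0,"wy":0,"wz":0,"x":0.045,"y":0.01,"z":0,"jaw":30},
  {"wx":0,"wy":0,"wz":0,"x":0.09,"y":0.02,"z":0,"jaw":30},
  {"wx":0,"wy":0,"wz":0,"x":0.135,"y":0.03,"z":0,"jaw":30},
  {"wx":0,"wy":0,"wz":0,"x":0.18,"y":0.04,"z":0,"jaw":30},
  {"wx":0,"wy":0,"wz":0,"x":0.225,"y":0.05,"z":0,"jaw":30},
], force=40)

```text
time_s: 8.15
tool_pos: [0.4828, -0.0214, 0.214]
orientation: [2.12, 2.317, 0.001]
contact_force: [0.7, 0.1, -0.8]
width: 0.503
gripper_force: 41.1
```

```bash
python3 -c "
from h import *
print(get_state()['tool_pos']);go([.4855,.081,.205],5)"
```

```text
[ 0.4828 -0.0214  0.214 ]
w [0.1 0.  0.1]
d [0.1017 0.0117 0.009 ] | 0.103
```

arm_command([
  {"wx":0,"wy":0,"wz":0,"x":0.04,"y":0.006,"z":0,"jaw":30},
  {"wx":0,"wy":0,"wz":0,"x":0.08,"y":0.012,"z":0,"jaw":30},
  {"wx":0,"wy":0,"wz":0,"x":0.102,"y":0.012,"z":0.005,"jaw":30},
  {"wx":0,"wy":0,"wz":0,"x":0.102,"y":0.012,"z":0.009,"jaw":30},
], force=40)

```text
time_s: 8.55
tool_pos: [0.4857, 0.082, 0.2045]
orientation: [2.116, 2.322, 0.001]
contact_force: [-0.8, -0.5, 0.1]
width: 0.503
gripper_force: 41.1
```

```bash
python3 -c "
from h import *
print(get_state()['tool_pos']);go([.4855,.081,.09],5)"
```

```text
[0.4857 0.082  0.2045]
w [ 0.  -0.   0.3]
d [-0.001  -0.0003  0.1145] | 0.115
```

arm_command([
  {"wx":0,"wy":0,"wz":0,"x":0,"y":0,"z":0.03,"jaw":30},
  {"wx":0,"wy":0,"wz":0,"x":0,"y":0,"z":0.07,"jaw":30},
  {"wx":0,"wy":0,"wz":0,"x":0,"y":0,"z":0.105,"jaw":30},
  {"wx":0,"wy":0,"wz":0,"x":0,"y":0,"z":0.114,"jaw":30},
  {"wx":0,"wy":0,"wz":0,"x":0,"y":0,"z":0.116,"jaw":30},
], force=40)

```text
time_s: 9.05
tool_pos: [0.4851, 0.0788, 0.0878]
orientation: [-2.121, -2.316, 0.003]
contact_force: [0.3, 0.3, -0.2]
width: 0.503
gripper_force: 41.1
```

arm_command([
  {"wx":0,"wy":0,"wz":0,"x":0,"y":0,"z":0.001,"jaw":30},
  {"wx":0,"wy":0,"wz":0,"x":0,"y":0,"z":0.003,"jaw":30},
  {"wx":0,"wy":0,"wz":0,"x":0,"y":0,"z":0.003,"jaw":30},
], force=40)

```text
time_s: 9.35
tool_pos: [0.4867, 0.0796, 0.0865]
orientation: [2.119, 2.317, 0.003]
contact_force: [0.4, -0.2, 0.2]
width: 0.503
gripper_force: 41.0
```

arm_command([
  {"wx":0,"wy":0,"wz":0,"x":0,"y":0,"z":0.002,"jaw":30},
  {"wx":0,"wy":0,"wz":0,"x":0,"y":0,"z":0.003,"jaw":30},
  {"wx":0,"wy":0,"wz":0,"x":0,"y":0,"z":0.003,"jaw":30},
], force=40)

```text
time_s: 9.65
tool_pos: [0.4867, 0.0799, 0.0863]
orientation: [2.118, 2.317, 0.005]
contact_force: [-8.3, -1.5, 24.3]
width: 0.502
gripper_force: 43.4
```

arm_command([
  {"wx":0,"wy":0,"wz":0,"x":0,"y":0,"z":-0.004,"jaw":30},
  {"wx":0,"wy":0,"wz":0,"x":0,"y":0,"z":-0.004,"jaw":80},
  {"wx":0,"wy":0,"wz":0,"x":0,"y":0,"z":-0.004,"jaw":80},
  {"wx":0,"wy":0,"wz":0,"x":0,"y":0,"z":-0.004,"jaw":80},
  {"wx":0,"wy":0,"wz":0,"x":0,"y":0,"z":-0.03,"jaw":80},
], force=40)

```text
time_s: 10.15
tool_pos: [0.4835, 0.0793, 0.1092]
orientation: [-2.117, -2.315, 0.008]
contact_force: [-0.2, -0.2, 0.0]
width: 0.803
gripper_force: 0.0
```

arm_command([
  {"wx":0,"wy":0,"wz":0,"x":0,"y":0,"z":-0.04,"jaw":80},
  {"wx":0,"wy":0,"wz":0,"x":0,"y":0,"z":-0.09,"jaw":80},
  {"wx":0,"wy":0,"wz":0,"x":0.02,"y":0,"z":-0.135,"jaw":80},
  {"wx":0,"wy":0,"wz":0,"x":0.04,"y":0,"z":-0.155,"jaw":80},
  {"wx":0,"wy":0,"wz":0,"x":0.04,"y":0,"z":-0.155,"jaw":80},
], force=40)

```text
time_s: 10.65
tool_pos: [0.4835, 0.1213, 0.2705]
orientation: [2.116, 2.318, 0.008]
contact_force: [1.3, -0.0, 0.1]
width: 0.799
gripper_force: 0.0
```

```bash
python3 -c "
from h import *
snapshot('wrist')
s=get_state();c=camera_info('wrist');im=snapshot('wrist');print(s['tool_pos'],s['time_s'])
np.save('w5.npy',c,allow_pickle=True)
crop('w5',im,180,480,0,390,1.5,20)
for p in [(.4735,.223,.132),(.4725,.167,.076),(.487,.08,.121),(.49,.03,.114),(.492,-.023,.104)]: print(p,proj(c,p))"
```

```text
[0.4829 0.1202 0.2681] 10.7
(0.4735, 0.223, 0.132) [315.7883  72.6874]
(0.4725, 0.167, 0.076) [310.4639 135.4381]
(0.487, 0.08, 0.121) [316.6837 227.197 ]
(0.49, 0.03, 0.114) [315.3486 267.6334]
(0.492, -0.023, 0.104) [313.1295 303.5435]
```

View pics/w5.png

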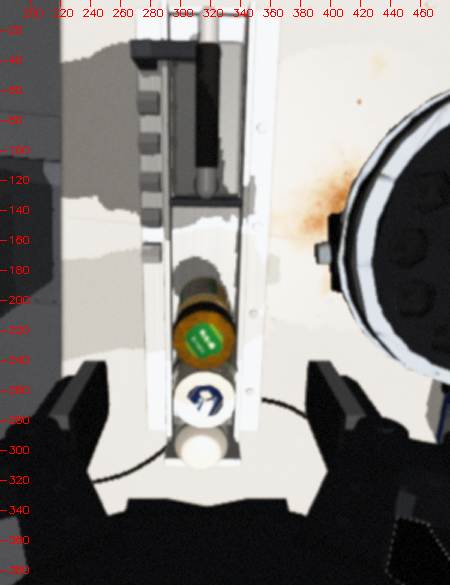

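```bash
python3 -c "
from h import *
c=np.load('w5.npy',allow_pickle=True).item()
f=lambda x,y:(180+x/1.5-.3,y/1.5-.3)
for n,p,z in [('bar+',(208,45),.132),('bar-',(206,167),.132),('barmid',(207,106),.132),('plate',(206,205),.076),('plate back',(206,197),.076),('end in',(203,457),.072),('end out',(203,466),.072),('B',(205,339),.121),('A',(205,399),.114),('shaker',(200,440),.104),('wallL up',(170,100),.045),('wallL dn',(166,400),.045),('wallR up',(241,100),.045),('wallR dn',(240,400),.045)]: print(n,atz(c,f(*p),z))
go([.476,.225,.20],5); go([.476,.225,.128],5)"
```

```text
bar+ [0.4728 0.2551 0.132 ]
bar- [0.4773 0.1924 0.132 ]
barmid [0.4749 0.2249 0.132 ]
plate [0.4796 0.1667 0.076 ]
plate back [0.4791 0.1723 0.076 ]
end in [ 0.4962 -0.0477  0.072 ]
end out [ 0.497  -0.0569  0.072 ]
B [0.4865 0.0816 0.121 ]
A [0.4909 0.0324 0.114 ]
shaker [ 0.4907 -0.0089  0.104 ]
wallL up [0.4465 0.2379 0.045 ]
wallL dn [ 0.4593 -0.0108  0.045 ]
wallR up [0.4989 0.2426 0.045 ]
wallR dn [ 0.5258 -0.0049  0.045 ]
w [-0.   0.   0.2]
d [0.1056 0.0033 0.0666] | 0.125
w [-0.   0.   0.2]
d [0.1056 0.0033 0.1386] | 0.174
```

The view shows all three standing in the trough: jar_b's lid at (317,226), jar_a's at (317,266) and the shaker's at (313,298). The bar's middle is at (318,71), i.e. (0.475,0.225), and the plate face is at y≈0.167. That gives a gap of about 0.215 and a stop value of about 0.133, so it needs about −73 mm. Pinching the bar from above.

arm_command([
  {"wx":0,"wy":0,"wz":0,"x":0.04,"y":0.001,"z":0,"jaw":60},
  {"wx":0,"wy":0,"wz":0,"x":0.08,"y":0.002,"z":0.01,"jaw":60},
  {"wx":0,"wy":0,"wz":0,"x":0.105,"y":0.003,"z":0.04,"jaw":60},
  {"wx":0,"wy":0,"wz":0,"x":0.105,"y":0.003,"z":0.07,"jaw":60},
  {"wx":0,"wy":0,"wz":0,"x":0.105,"y":0.003,"z":0.07,"jaw":60},
], force=40)

```text
time_s: 11.25
tool_pos: [0.4729, 0.2229, 0.1911]
orientation: [-2.117, -2.316, 0.016]
contact_force: [0.1, -0.9, 0.1]
width: 0.596
gripper_force: 0.0
```

```bash
python3 -c "
from h import *
print(get_state()['tool_pos']);go([.475,.225,.124],4.5)"
```

```text
[0.4729 0.2229 0.1911]
w [-0.6  0.2  0.7]
d [0.0021 0.003  0.0671] | 0.067
```

arm_command([
  {"wx":0,"wy":0,"wz":0,"x":0.002,"y":0.001,"z":0.03,"jaw":60},
  {"wx":0,"wy":0,"wz":0,"x":0.002,"y":0.001,"z":0.06,"jaw":60},
  {"wx":0,"wy":0,"wz":0,"x":0.002,"y":0.001,"z":0.068,"jaw":60},
  {"wx":0,"wy":0,"wz":0,"x":0.002,"y":0.001,"z":0.068,"jaw":60},
], force=60)

```text
time_s: 11.65
tool_pos: [0.476, 0.2253, 0.1286]
orientation: [-2.121, -2.316, 0.004]
contact_force: [0.2, -0.8, -0.2]
width: 0.6
gripper_force: 0.0
```

arm_command([
  {"wx":0,"wy":0,"wz":0,"x":0,"y":0,"z":0,"jaw":5},
  {"wx":0,"wy":0,"wz":0,"x":0,"y":0,"z":0,"jaw":5},
  {"wx":0,"wy":0,"wz":0,"x":0,"y":0,"z":0,"jaw":5},
  {"wx":0,"wy":0,"wz":0,"x":0,"y":0,"z":0,"jaw":5},
  {"wx":0,"wy":0,"wz":0,"x":0,"y":0,"z":0,"jaw":5},
], force=60)

```text
time_s: 12.15
tool_pos: [0.4743, 0.2264, 0.131]
orientation: [-2.118, -2.316, 0.002]
contact_force: [-11.7, -1.4, 9.6]
width: 0.137
gripper_force: 58.7
```

arm_command([
  {"wx":0,"wy":0,"wz":0,"x":0,"y":-0.001,"z":-0.006,"jaw":5},
  {"wx":0,"wy":0,"wz":0,"x":0,"y":-0.001,"z":-0.014,"jaw":5},
  {"wx":0,"wy":0,"wz":0,"x":0,"y":-0.001,"z":-0.022,"jaw":5},
  {"wx":0,"wy":0,"wz":0,"x":0,"y":-0.001,"z":-0.027,"jaw":5},
  {"wx":0,"wy":0,"wz":0,"x":0,"y":-0.001,"z":-0.027,"jaw":5},
], force=80)

```text
time_s: 12.65
tool_pos: [0.4742, 0.2259, 0.1561]
orientation: [-2.119, -2.317, 0.005]
contact_force: [-7.2, 0.0, -11.6]
width: 0.127
gripper_force: 78.0
```

arm_command([
  {"wx":0,"wy":0,"wz":0,"x":0,"y":-0.001,"z":-0.002,"jaw":5},
  {"wx":0,"wy":0,"wz":0,"x":-0.012,"y":-0.001,"z":-0.002,"jaw":5},
  {"wx":0,"wy":0,"wz":0,"x":-0.024,"y":-0.001,"z":-0.002,"jaw":5},
  {"wx":0,"wy":0,"wz":0,"x":-0.036,"y":-0.001,"z":-0.002,"jaw":5},
  {"wx":0,"wy":0,"wz":0,"x":-0.046,"y":-0.001,"z":-0.002,"jaw":5},
], force=80)

```text
time_s: 13.15
tool_pos: [0.4777, 0.1796, 0.1578]
orientation: [-2.119, -2.317, 0.003]
contact_force: [-5.8, 0.4, -13.4]
width: 0.131
gripper_force: 78.1
```

arm_command([
  {"wx":0,"wy":0,"wz":0,"x":-0.005,"y":0,"z":0,"jaw":5},
  {"wx":0,"wy":0,"wz":0,"x":-0.01,"y":0,"z":0,"jaw":5},
  {"wx":0,"wy":0,"wz":0,"x":-0.015,"y":0,"z":0,"jaw":5},
  {"wx":0,"wy":0,"wz":0,"x":-0.019,"y":0,"z":0,"jaw":5},
  {"wx":0,"wy":0,"wz":0,"x":-0.022,"y":0,"z":0,"jaw":5},
], force=80)

```text
time_s: 13.65
tool_pos: [0.4795, 0.158, 0.1577]
orientation: [-2.119, -2.316, 0.004]
contact_force: [-6.9, 1.0, -12.1]
width: 0.13
gripper_force: 78.1
```

arm_command([
  {"wx":0,"wy":0,"wz":0,"x":-0.001,"y":0,"z":0,"jaw":5},
  {"wx":0,"wy":0,"wz":0,"x":-0.003,"y":0,"z":0,"jaw":5},
  {"wx":0,"wy":0,"wz":0,"x":-0.004,"y":0,"z":0,"jaw":5},
  {"wx":0,"wy":0,"wz":0,"x":-0.004,"y":0,"z":0,"jaw":5},
], force=80)

```text
time_s: 14.05
tool_pos: [0.4797, 0.1543, 0.1577]
orientation: [-2.118, -2.316, 0.003]
contact_force: [-7.2, 1.4, -13.3]
width: 0.129
gripper_force: 78.1
```

```bash
python3 -c "
from h import *
s=get_state();print(s['tool_pos'],s['contact_force'],s['time_s']);c=camera_info('side');T=camera_info('top')
a=snapshot('side');b=snapshot('top');c=camera_info('wrist');w=snapshot('wrist')
crop('a',a,280,370,180,300,4.8);crop('b',b,215,335,165,245,4);crop('c',w,200,440,60,400,1.7,20)
A,B,C=[cv2.imread(f'pics/{n}.png') for n in 'abc'];print(A.shape,C.shape)
I=np.zeros((578,800,3),np.uint8);I[:576,:392]=A[:576,:392];I[:578,392:800]=C[:578,:408];cv2.imwrite('pics/m1.png',I)"
```

```text
[0.4797 0.1543 0.1577] [ -7.1946   1.4131 -13.3059] 14.05
(576, 432, 3) (578, 408, 3)
```

View pics/m1.png

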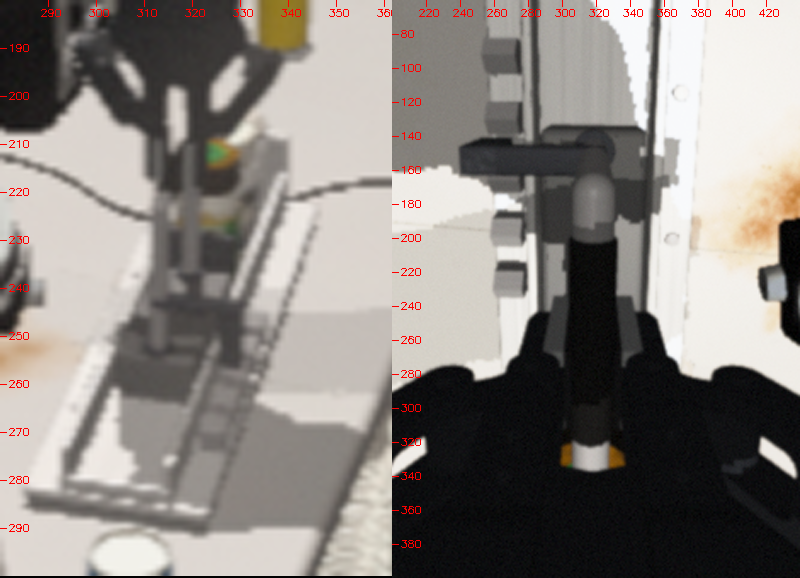

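The bar is held up, the beam and tooth are over the strip at about (280,153), and the jars are upright. I'll creep on until the row is solid, to get an absolute reference.

arm_command([
  {"wx":0,"wy":0,"wz":0,"x":-0.001,"y":-0.001,"z":0,"jaw":5},
  {"wx":0,"wy":0,"wz":0,"x":-0.002,"y":-0.001,"z":0,"jaw":5},
  {"wx":0,"wy":0,"wz":0,"x":-0.003,"y":-0.001,"z":0,"jaw":5},
  {"wx":0,"wy":0,"wz":0,"x":-0.003,"y":-0.001,"z":0,"jaw":5},
], force=80)

```text
time_s: 14.6
tool_pos: [0.4798, 0.1524, 0.1582]
orientation: [-2.117, -2.316, -0.002]
contact_force: [-4.4, 6.4, -13.1]
width: 0.131
gripper_force: 78.2
```

arm_command([
  {"wx":0,"wy":0,"wz":0,"x":-0.001,"y":0,"z":0,"jaw":5},
  {"wx":0,"wy":0,"wz":0,"x":-0.002,"y":0,"z":0,"jaw":5},
  {"wx":0,"wy":0,"wz":0,"x":-0.002,"y":0,"z":0,"jaw":5},
], force=80)

```text
time_s: 14.9
tool_pos: [0.48, 0.1499, 0.1581]
orientation: [-2.118, -2.317, 0.0]
contact_force: [-5.0, 3.0, -12.0]
width: 0.13
gripper_force: 78.2
```

arm_command([
  {"wx":0,"wy":0,"wz":0,"x":-0.001,"y":0,"z":0,"jaw":5},
  {"wx":0,"wy":0,"wz":0,"x":-0.002,"y":0,"z":0,"jaw":5},
  {"wx":0,"wy":0,"wz":0,"x":-0.002,"y":0,"z":0,"jaw":5},
], force=80)

```text
time_s: 15.2
tool_pos: [0.4802, 0.148, 0.1581]
orientation: [-2.118, -2.317, -0.001]
contact_force: [-5.0, 5.9, -12.1]
width: 0.129
gripper_force: 78.2
```

arm_command([
  {"wx":0,"wy":0,"wz":0,"x":-0.001,"y":0,"z":0,"jaw":5},
  {"wx":0,"wy":0,"wz":0,"x":-0.001,"y":0,"z":0,"jaw":5},
], force=80)

```text
time_s: 15.4
tool_pos: [0.4802, 0.1478, 0.1582]
orientation: [-2.117, -2.316, -0.002]
contact_force: [-5.5, 8.6, -13.1]
width: 0.129
gripper_force: 78.2
```

arm_command([
  {"wx":0,"wy":0,"wz":0,"x":-0.001,"y":0,"z":0,"jaw":5},
  {"wx":0,"wy":0,"wz":0,"x":-0.0015,"y":0,"z":0,"jaw":5},
  {"wx":0,"wy":0,"wz":0,"x":-0.0015,"y":0,"z":0,"jaw":5},
], force=80)

```text
time_s: 15.7
tool_pos: [0.4802, 0.1475, 0.1583]
orientation: [-2.115, -2.315, -0.005]
contact_force: [-5.7, 13.9, -11.6]
width: 0.13
gripper_force: 78.2
```

The row is solid at y=0.1476, which means a stop value of about 0.055. I'll back off about 5 mm to the 0.06 notch and lower the bar, still gripped.

arm_command([
  {"wx":0,"wy":0,"wz":0,"x":0.004,"y":0,"z":0,"jaw":5},
  {"wx":0,"wy":0,"wz":0,"x":0.007,"y":0,"z":0,"jaw":5},
  {"wx":0,"wy":0,"wz":0,"x":0.0075,"y":0,"z":0.002,"jaw":5},
  {"wx":0,"wy":0,"wz":0,"x":0.0075,"y":0,"z":0.005,"jaw":5},
  {"wx":0,"wy":0,"wz":0,"x":0.0075,"y":0,"z":0.008,"jaw":5},
], force=80)

```text
time_s: 16.2
tool_pos: [0.4798, 0.1521, 0.15]
orientation: [-2.12, -2.318, 0.002]
contact_force: [-4.3, -0.6, -11.7]
width: 0.13
gripper_force: 78.2
```

arm_command([
  {"wx":0,"wy":0,"wz":0,"x":0,"y":0,"z":0.004,"jaw":5},
  {"wx":0,"wy":0,"wz":0,"x":0,"y":0,"z":0.008,"jaw":5},
  {"wx":0,"wy":0,"wz":0,"x":0,"y":0,"z":0.012,"jaw":5},
  {"wx":0,"wy":0,"wz":0,"x":0,"y":0,"z":0.015,"jaw":5},
  {"wx":0,"wy":0,"wz":0,"x":0,"y":0,"z":0.015,"jaw":5},
], force=80)

```text
time_s: 16.7
tool_pos: [0.4798, 0.1521, 0.1349]
orientation: [-2.12, -2.318, 0.002]
contact_force: [-5.4, -0.6, -9.6]
width: 0.13
gripper_force: 78.3
```

arm_command([
  {"wx":0,"wy":0,"wz":0,"x":0,"y":0,"z":0.002,"jaw":5},
  {"wx":0,"wy":0,"wz":0,"x":0,"y":0,"z":0.004,"jaw":5},
  {"wx":0,"wy":0,"wz":0,"x":0,"y":0,"z":0.004,"jaw":5},
], force=80)

```text
time_s: 17.0
tool_pos: [0.4799, 0.1521, 0.1315]
orientation: [-2.12, -2.318, 0.001]
contact_force: [-6.4, -1.0, -9.8]
width: 0.131
gripper_force: 78.8
```

arm_command([
  {"wx":0,"wy":0,"wz":0,"x":0,"y":0,"z":0.001,"jaw":5},
  {"wx":0,"wy":0,"wz":0,"x":0,"y":0,"z":0.002,"jaw":5},
  {"wx":0,"wy":0,"wz":0,"x":0,"y":0,"z":0.002,"jaw":5},
], force=80)

```text
time_s: 17.3
tool_pos: [0.48, 0.1523, 0.1312]
orientation: [2.12, 2.318, 0.001]
contact_force: [-10.2, -1.2, 2.0]
width: 0.128
gripper_force: 79.9
```

The bar is bottomed at the same height as at the first grip (0.131), so it is fully down. Releasing and lifting off.

arm_command([
  {"wx":0,"wy":0,"wz":0,"x":0,"y":0.001,"z":-0.001,"jaw":55},
  {"wx":0,"wy":0,"wz":0,"x":0,"y":0.001,"z":-0.001,"jaw":55},
  {"wx":0,"wy":0,"wz":0,"x":0,"y":0.001,"z":-0.001,"jaw":55},
  {"wx":0,"wy":0,"wz":0,"x":0,"y":0.001,"z":-0.001,"jaw":55},
  {"wx":0,"wy":0,"wz":0,"x":0,"y":0.001,"z":-0.02,"jaw":55},
], force=40)

```text
time_s: 17.8
tool_pos: [0.4806, 0.1522, 0.1479]
orientation: [-2.119, -2.317, 0.004]
contact_force: [0.3, 0.4, -0.7]
width: 0.547
gripper_force: 0.0
```

arm_command([
  {"wx":0,"wy":0,"wz":0,"x":0,"y":0,"z":-0.04,"jaw":55},
  {"wx":0,"wy":0,"wz":0,"x":0,"y":0,"z":-0.08,"jaw":55},
  {"wx":0,"wy":0,"wz":0,"x":-0.02,"y":0,"z":-0.12,"jaw":55},
  {"wx":0,"wy":0,"wz":0,"x":-0.035,"y":0,"z":-0.125,"jaw":55},
  {"wx":0,"wy":0,"wz":0,"x":-0.035,"y":0,"z":-0.125,"jaw":55},
], force=40)

```text
time_s: 18.3
tool_pos: [0.4856, 0.1166, 0.2761]
orientation: [2.121, 2.314, 0.005]
contact_force: [-0.9, 0.7, -0.4]
width: 0.548
gripper_force: 0.0
```

```bash
python3 -c "
from h import *
snapshot('wrist')
c=camera_info('wrist');im=snapshot('wrist');print(get_state()['tool_pos'])
g=im[...,:].astype(int)
# dark bar extent along column through predicted bar
p=proj(c,(.4795,.152,.132));print('pred bar mid',p)
u=int(round(p[0]));col=g[:,u-3:u+4].mean((1,2)).astype(int)
lab=(col<50);e=np.flatnonzero(np.diff(lab.astype(int)));print('dark transitions',e)
r=int(p[1]);row=g[r-3:r+4].mean((0,2));d=np.flatnonzero(row[u-25:u+25]<50)+u-25;print('bar cols',d.min(),d.max(),'pred',[proj(c,(.4795+k,.152,.125))[0] for k in (-.007,.007)])
for k in (-.039,.039): print('clear end pred down/up',proj(c,(.4795-.08*k,.152+k,.132)),proj(c,(.4795-.08*k,.152+k,.142)))
h=cv2.cvtColor(im,cv2.COLOR_RGB2HSV);m=cv2.inRange(h,(50,80,40),(85,255,255));n,l,st,ce=cv2.connectedComponentsWithStats(m)
for i in range(1,n):
  if st[i,4]>40: print('B sticker',st[i],atz(c,ce[i],.121))
m=cv2.inRange(h,(100,80,20),(125,255,160));n,l,st,ce=cv2.connectedComponentsWithStats(m)
for i in range(1,n):
  if st[i,4]>40: print('A blue',st[i],atz(c,ce[i],.114))
"
```

```text
[0.4844 0.1175 0.2736]
pred bar mid [313.6016 153.0219]
dark transitions [117 186 209 216 260 261 337]
bar cols 308 321 pred [np.float64(306.3265169898245), np.float64(321.03185804355303)]
clear end pred down/up [313.49   193.7383] [313.3657 196.6306]
clear end pred down/up [313.7227 108.8131] [313.5964 108.6542]
B sticker [297 224  22  21 318] [0.48   0.0655 0.121 ]
A blue [ 469  256  158  133 4669] [ 0.7601 -0.0059  0.114 ]
A blue [307 260  17  14  98] [0.4904 0.0258 0.114 ]
A blue [557 311  23  15 152] [ 0.794  -0.0164  0.114 ]
```

arm_command([
  {"wx":0,"wy":0,"wz":0,"x":0,"y":-0.02,"z":-0.04,"jaw":55},
  {"wx":0,"wy":0,"wz":0,"x":-0.03,"y":-0.05,"z":-0.05,"jaw":55},
  {"wx":0,"wy":0,"wz":0,"x":-0.07,"y":-0.08,"z":-0.05,"jaw":55},
  {"wx":0,"wy":0,"wz":0,"x":-0.11,"y":-0.1,"z":-0.05,"jaw":55},
  {"wx":0,"wy":0,"wz":0,"x":-0.15,"y":-0.12,"z":-0.05,"jaw":55},
], force=40)

```text
time_s: 18.9
tool_pos: [0.377, -0.043, 0.323]
orientation: [-2.117, -2.319, 0.001]
contact_force: [0.5, -1.6, 0.2]
width: 0.553
gripper_force: 0.0
```

```bash
python3 -c "
from h import *
L=[];ims={}
for n in ('top','side','wrist'):
  if n=='wrist': snapshot(n)
  c=camera_info(n);im=snapshot(n);ims[n]=im
  h=cv2.cvtColor(im,cv2.COLOR_RGB2HSV);m=cv2.inRange(h,(45,60,40),(88,255,255));N,l,st,ce=cv2.connectedComponentsWithStats(m)
  p=proj(c,(.482,.066,.121));print(n,'pred',p)
  for i in range(1,N):
    if np.linalg.norm(ce[i]-p)<20 and st[i,4]>3: print(st[i],ce[i]);L.append((c,ce[i]))
print(tri(L) if len(L)>1 else L)
# bar: dark profile in wrist along bar
c=camera_info('wrist');im=ims['wrist']
for q in [(.4795,.152,.132),(.4904,.03,.114),(.492,-.023,.104)]: print(proj(c,q))
t0=cv2.imread('pics/top0.png')[:,:,::-1]
d=np.abs(ims['top'].astype(int)-t0).max(2)
for nm,q in [('timer',(192,186)),('cups',(184,216)),('blue',(433,219)),('yellow',(407,186)),('sauce',(427,168))]:
  print(nm,d[q[1]-10:q[1]+10,q[0]-10:q[0]+10].mean().round(1))
"
```

```text
top pred [289.3435 196.2973]
[286 194   7   7  41] [289.2195 197.1463]
side pred [323.6685 210.4085]
[322 209   6   4  18] [324.3889 210.6667]
wrist pred [423.9455  83.4906]
[413  71  20  26 384] [422.6198  83.8073]
(array([0.4798, 0.066 , 0.1206]), [[0.1, -0.2], [-0.1, -0.1], [-0.8, -0.4]])
[441.9654 -13.8288]
[422.5102 120.287 ]
[412.707  165.5336]
timer 2.1
cups 2.0
blue 2.2
yellow 2.9
sauce 2.3
```

```bash
python3 -c "
from rig import *
print(hand_in())"
```

```text
the job is handed in; nothing more can be done
None
```

I handed the job in at about 19 s: both jars stand in the trough next to the shaker, and the stop is locked in the 0.06 notch with its bar dropped to the bottom. The last images put jar_b's lid at upright height and show the timer, cups, sauce bottle and look-alike jars unmoved; I did not re-measure jar_a and the shaker for tilt after the push.

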